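# Top up the hardware pots through the funnel

### The arm

A 7-joint arm with a two-finger parallel gripper is mounted at the origin on a cart in front of the work surface, level with it; the furniture and walls round the work are solid. World frame = base frame: x ahead of the robot, y to its left, z up, the work surface at z = 0. Lengths are in m, angles in rad, forces in N, time in s.
With the tool pointing down it reaches from about 0.425 to 0.875 m from the base axis. Payload 4.7 kg.
Tool frame: the origin (TCP) lies midway between the tips of the shut fingers; the grasp point (between the pads) lies 19 mm behind it (ctrl.grip_point_offset is the distance from the TCP to the grasp point, in m); z points along the fingers, y is the line along which they close (so a half turn about z gives the same grasp; the last joint's range is limited). The gripper opens to 87 mm and grips with 3 to 60 N. Pads are 19 mm wide; open, the fingers measure 117 mm over their backs; the gripper's body (75 mm by 190 mm) begins 51 mm behind the grasp point.
Start: joints at [1.151, 0.321, -0.07, 1.45, 0.023, 1.371, -0.057], TCP at [0.273, -0.59, 0.223] pointing down, gripper open.
Joint ranges: [-2.86, 2.86], [-0.3, 2.09], [-1.38, 1.24], [0.06, 2.45], [-1.56, 4.7], [0.09, 2.05], [-2.69, 2.69]. Speed limits (rad/s): [2.57, 2.57, 3.14, 3.14, 3.14, 3.14, 3.14].

### API

Orientations are given as a rotation vector (axis times angle).
In Python, from bench import ctrl gives the robot as it stands.
- The arm moves only by the tool move_arm, never from a script. Its argument "increments" is text: rows parted by semicolons, each of 7 numbers parted by spaces: the shift along the world's x, y, z in mm, then the turn, a rotation vector about the world's x, y, z in degrees, then the closure in counts, from 0 (fully open) to 255 (shut). A call has exactly 8 rows; each row shifts and turns the commanded pose from where the row before left it; what a row does not reach is not made up. A row lasts 1/12 s, in which the tool goes at most 41.7 mm and 7.16 degrees, less where a joint would pass 70% of its speed; a pose out of reach is approached as far as the arm can. A call with a gripper value outside its range is refused whole. The fingers move at their own pace and stop on an object; "grip_force" is the grip in N (left out, the last holds). Time passes only in rows, so rows that do not move let the fingers close, or fill a call up. It gives the time, the measured TCP pose, the force, the opening and the grip force at its end, in the units of the state.
- ctrl.get_state(): the state, without advancing time (a new reading comes with each control period).
- ctrl.get_image(name): name is "side" or "top" or "wrist"; returns a dict with "frame" (420x560x3 uint8, red, green, blue), "depth" (420x560 float32, m along the optical axis (not along the pixel's ray), 0 where there is no reading), "fx", "fy", "cx", "cy" (pixels), "k1" (the pictures are not rectified: a ray, as slopes to the right and down, at radius r is drawn at 1 + k1 r^2 times it, then the intrinsics apply), "position" and "orientation" of the camera in the world. Camera axes: x right, y down, z forward; pixel columns grow to the right and rows downward; lengths in m; the calibration is good to about 2 mm. A picture is of the moment at which its call begins.
- ctrl.close_job(): hands the job in; it is judged then, once.
Trained networks look in a picture, given as the dict that the camera call returned (one of the last four; its "shot" number tells which), for a name from the list of things; names that differ only in an ending like _2 or _b are one class to them, and where a whole thing is asked for, a point or a joint stands for the part that bears it (a point fixed in the world has none). Each returns a list of dicts, best first, with "score" (0 to 1); they miss things now and then, are a little off and sometimes report something else, mostly with a low value. They report only what shows in the picture. A call takes as long as a camera call.
- ctrl.find_in(target, picture): "centre" ([x, y, z] in m, in world coordinates, good to about 4 mm: the middle of the surface that is visible of it).
- ctrl.silhouettes(target, picture): "region" (420x560 bool, what is visible of it).
The state is a dict: "time": time; "joint_positions": joint angles; "qd": joint speeds; "joint_torque": joint torques, N m; "position": TCP position; "tool_rot": TCP orientation; "ft_force": force on the tool from outside, world axes, zero at the start; "torque": the same for the moment, N m; "grip_width": opening from 0.0 (shut) to 1.0 (fully open); "grip_force": force on a finger pad.
Only numpy, scipy, OpenCV 4.12 (cv2) and the standard library are available. Lean on these libraries where they do the work, as an engineer would, in place of code of your own. Each camera call takes 0.05 s, during which the arm holds its last target. There are 200 camera calls.

### The job

Top up the two long-handled pots from the scoops: slide a pot by its handle along the board, never lifting or tipping it, until it stands under the funnel, tip into the funnel every scoop that holds the kind of piece already lying in that pot (hex nuts or round spacers), and slide the pot back onto the ring it came from, handle towards the robot; do the same for the other pot if there are pieces for it. Pieces go into a pot only while it stands under the funnel, and in the end every piece must lie in the pot of its kind. Stand the scoops upright on the bench when done, and leave the mug where it is.

Things in the scene. Friction and masses are not known exactly. Their poses are not given: they have to be found in the camera images.
- station: Fixed plywood board, 200 (x) x 420 (y) x 10 mm, with three painted rings 92 mm across in a row along y, and a fixed steel funnel over the middle one: mouth 150 mm across, 170 mm above the bench; spout of 66 mm bore, lower end 100 mm up (15 mm above a pot). Column 125 mm behind (+x of) it, 150 mm tall. Origin: on the bench under the middle ring; x away from the robot, y to the left
- mark_left (a point): Centre of the left ring, on the board's top, 155 mm left (+y of the station) of the middle one
- mark_fill (a point): Centre of the middle ring, straight under the funnel, on the board's top
- mark_right (a point): Centre of the right ring, on the board's top, 155 mm right of the middle one
- funnel_mouth (a point): Centre of the funnel's mouth, at the height of its rim
- pot_left: Open aluminium pot, 82 mm outside, 76 mm inside, 75 mm tall, floor 5 mm, about 0.3 kg (light handle: it stands firmly), with a level handle along its -x (to the robot). Starts on the left ring, its home. One piece already lies in it, a hex nut or a round spacer, and shows which kind belongs in it; this changes from start to start. Origin: centre of its underside
- pot_left_handle (a point): Place to grip the handle of pot_left: 175 mm from the pot's axis, 40 mm above its underside. The wooden grip there is a bar 14 mm wide (pot's y), 24 mm tall, from 120 to 205 mm from the pot's axis
- pot_right: Open aluminium pot, 82 mm outside, 76 mm inside, 75 mm tall, floor 5 mm, about 0.3 kg (light handle: it stands firmly), with a level handle along its -x (to the robot). Starts on the right ring, its home. One piece already lies in it, a hex nut or a round spacer, and shows which kind belongs in it; this changes from start to start. Origin: centre of its underside
- pot_right_handle (a point): Place to grip the handle of pot_right: 175 mm from the pot's axis, 40 mm above its underside. The wooden grip there is a bar 14 mm wide (pot's y), 24 mm tall, from 120 to 205 mm from the pot's axis
- scoop_1: Aluminium scoop, 121 (x) x 72 mm, side and back walls 40 mm tall, open at the nose (+x, 60 mm from the origin). Inner floor 4 mm up, rising in the front half to 18 mm at the nose. Smooth: pieces slide out when it tips nose-down 45 degrees or more. Holds up to two pieces of one kind in its back half, or none; where it stands and what is in it changes. Origin: centre of its underside
- scoop_1_grip (a point): Middle of the wooden crossbar of scoop_1, 80 mm above its underside: 76 mm long along the scoop's y, 12 mm thick along its x, from 65 to 95 mm up. Grip it from above across its 12 mm
- scoop_2: Aluminium scoop, 121 (x) x 72 mm, side and back walls 40 mm tall, open at the nose (+x, 60 mm from the origin). Inner floor 4 mm up, rising in the front half to 18 mm at the nose. Smooth: pieces slide out when it tips nose-down 45 degrees or more. Holds up to two pieces of one kind in its back half, or none; where it stands and what is in it changes. Origin: centre of its underside
- scoop_2_grip (a point): Middle of the wooden crossbar of scoop_2, 80 mm above its underside: 76 mm long along the scoop's y, 12 mm thick along its x, from 65 to 95 mm up. Grip it from above across its 12 mm
- scoop_3: Aluminium scoop, 121 (x) x 72 mm, side and back walls 40 mm tall, open at the nose (+x, 60 mm from the origin). Inner floor 4 mm up, rising in the front half to 18 mm at the nose. Smooth: pieces slide out when it tips nose-down 45 degrees or more. Holds up to two pieces of one kind in its back half, or none; where it stands and what is in it changes. Origin: centre of its underside
- scoop_3_grip (a point): Middle of the wooden crossbar of scoop_3, 80 mm above its underside: 76 mm long along the scoop's y, 12 mm thick along its x, from 65 to 95 mm up. Grip it from above across its 12 mm
- nut_1: Steel hex nut, 28 mm over corners, 14 mm thick, with a wide 17 mm hole; origin at its centre, z along the hole. Starts in a scoop; may be absent
- nut_2: Steel hex nut, 28 mm over corners, 14 mm thick, with a wide 17 mm hole; origin at its centre, z along the hole. Starts in a scoop; may be absent
- nut_3: Steel hex nut, 28 mm over corners, 14 mm thick, with a wide 17 mm hole; origin at its centre, z along the hole. Starts in a scoop; may be absent
- nut_4: Steel hex nut, 28 mm over corners, 14 mm thick, with a wide 17 mm hole; origin at its centre, z along the hole. Starts in a scoop; may be absent
- spacer_1: Steel round spacer, 22 mm across, 24 mm long, with a narrow 8 mm hole; origin at its centre, z along its axis. Starts in a scoop; may be absent
- spacer_2: Steel round spacer, 22 mm across, 24 mm long, with a narrow 8 mm hole; origin at its centre, z along its axis. Starts in a scoop; may be absent
- sample_nut: A hex nut like the others that already lies in one of the pots; origin at its centre
- sample_spacer: A round spacer like the others that already lies in the other pot; origin at its centre
- mug: White mug, 92 mm across, 95 mm tall, standing at the back, left of the board; it is not part of the job. Origin: under its centre

How it is judged:
By the outcome, as a careful person would: the job done as asked, in the order asked, and still so for the second after the job is handed in, with the robot touching nothing.
Of nut_1, nut_2, nut_3, nut_4, spacer_1, spacer_2 only 4 to 5 are there at a start; the rules pass over those that are not, and their reading is None.
At some moment in a run one of scoop_1, scoop_2, scoop_3 may be knocked a few centimetres aside while the robot is not near it.
It also fails if it takes over 210 s, if anything falls off the work surface, if the arm or the gripper's body presses on something with over 40 N, if the wrist force passes 120 N, or if a joint passes its speed limit or range.

## Working session

There is one attempt and no reset: what is moved stays moved. The work goes in short steps, Python scripts to look and compute and a tool call to move; the robot and the scene stay as the last step left them, time stands still between calls to the robot, and variables do not carry over. Pictures are saved under pics/ and viewed, at most 14 in all, crops included, and the job is handed in when it is done.

Besides the shell and the picture viewer there is one more tool, called after ">>>" as a command line: name --argument value ..., lists and objects as JSON in quotes. move_arm: Moves the arm, as the interface text tells. Its arguments: {"type":"object","properties":{"increments":{"type":"string"},"grip_force":{"type":"number"}},"required":["increments"]}

```bash
mkdir -p pics; ls; cat > h.py <<'E'
import numpy as np, cv2
from scipy.spatial.transform import Rotation as R
from bench import ctrl
def rot(p):
    o=np.array(p["orientation"],float)
    if o.shape==(3,3): return o
    return R.from_rotvec(o).as_matrix() if o.size==3 else R.from_quat(o).as_matrix()
def cloud(p):
    h,w=p["depth"].shape
    u,v=np.meshgrid(np.arange(w),np.arange(h))
    K=np.array([[p["fx"],0,p["cx"]],[0,p["fy"],p["cy"]],[0,0,1.]])
    q=cv2.undistortPoints(np.stack([u,v],-1).reshape(-1,1,2).astype(np.float64),K,np.array([p["k1"],0,0,0.])).reshape(h,w,2)
    d=p["depth"]; c=np.dstack([q[...,0]*d,q[...,1]*d,d])
    return c@rot(p).T+np.array(p["position"])
def save(p,n,f=1): cv2.imwrite(f"pics/{n}.png",cv2.resize(p["frame"][...,::-1],None,fx=f,fy=f))
E
python3 - <<'E'
from h import *
ps={}
for c in ("top","side"):
    p=ctrl.get_image(c); ps[c]=p; save(p,c+"0",1.4); print(c,p["position"],np.round(p["orientation"],3))
    for t in ("station","pot_left","pot_left_handle","scoop_1","scoop_1_grip","nut_1","spacer_1","mug","funnel_mouth","mark_left"):
        try: print(t,[(np.round(d["centre"],3).tolist(),round(d["score"],2)) for d in ctrl.find_in(t,p)])
        except Exception as e: print(t,e)
print(ctrl.get_state())
E
```

```text
pics
top [ 0.37529061 -0.00348057  1.46868274] [-2.126  2.179 -0.161]
station [([0.631, -0.023, 0.008], 0.9), ([0.438, -0.393, 0.018], 0.47)]
pot_left [([0.64, 0.134, 0.05], 0.77)]
pot_left_handle [([0.645, 0.134, 0.051], 0.71)]
scoop_1 [([0.454, 0.379, 0.014], 0.91), ([0.432, -0.355, 0.012], 0.71)]
scoop_1_grip [([0.43, -0.356, 0.019], 0.71)]
nut_1 [([0.402, -0.39, 0.017], 0.55), ([0.438, -0.396, 0.02], 0.51), ([0.647, 0.132, 0.05], 0.45)]
spacer_1 [([0.406, -0.392, 0.018], 0.45)]
mug [([0.684, 0.364, 0.038], 0.85), ([0.581, -0.381, 0.014], 0.72)]
funnel_mouth [([0.631, -0.028, 0.009], 0.69)]
mark_left [([0.631, -0.023, 0.01], 0.89), ([0.627, -0.171, 0.039], 0.4)]
side [0.41751226 0.84922245 0.77005118] [-0.203  2.735 -1.384]
station [([0.638, -0.022, 0.013], 0.69)]
pot_left [([0.635, 0.142, 0.053], 0.94)]
pot_left_handle [([0.639, 0.138, 0.054], 0.62), ([0.43, -0.354, 0.026], 0.41)]
scoop_1 [([0.458, 0.39, 0.017], 0.88), ([0.578, -0.379, 0.026], 0.74), ([0.428, -0.352, 0.022], 0.69)]
scoop_1_grip [([0.428, -0.353, 0.027], 0.64)]
nut_1 [([0.408, -0.384, 0.018], 0.62)]
spacer_1 [([0.
[... 250 characters left out ...]
rray([ 1.15107676,  0.32105548, -0.07007542,  1.4504972 ,  0.02261778,
        1.3707764 , -0.05689206]), 'qd': array([-7.89705199e-04, -1.02933500e-03, -1.59972997e-03, -1.04038000e-03,
        9.18980034e-04,  1.84019752e-03, -6.68658549e-05]), 'joint_torque': array([ 1.94068848e-04, -4.91107106e+01, -4.02856646e-01, -3.12774968e+01,
       -6.35189912e-02,  3.39803752e-02,  4.54666508e-05]), 'position': array([ 0.27319095, -0.5898342 ,  0.22255169]), 'tool_rot': array([ 3.06791014e+00,  6.76107974e-01, -8.49401972e-05]), 'ft_force': array([-0.55172989, -0.15435497, -0.24405786]), 'torque': array([ 0.03164748,  0.05282802, -0.01617206]), 'grip_force': 0.0, 'grip_width': 1.0003845004865215}
```

View pics/top0.png

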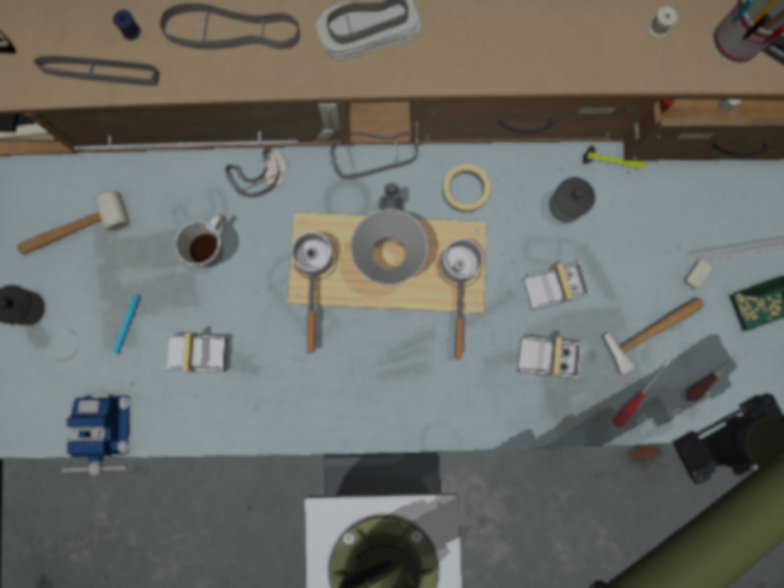

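View pics/side0.png

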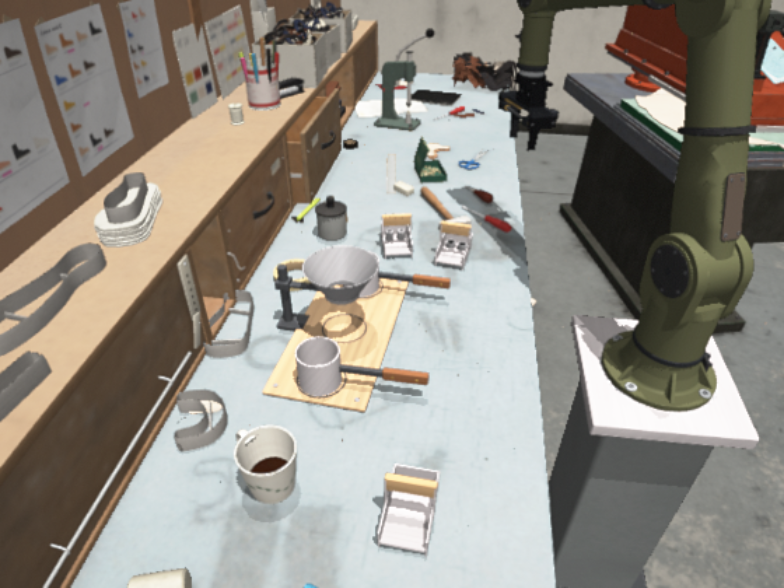

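The top view shows pots at (313,253) and (461,260), funnel at (390,245), scoops at (555,285) and (549,355), which hold pieces, and one at (197,352). I'll zoom in and measure with depth.

```bash
python3 - <<'E'
from h import *
p=ctrl.get_image("top"); C=cloud(p); f=p["frame"]
np.save("C.npy",C)
def crop(x,y,n=32): 
    x=int(x/1.4);y=int(y/1.4); return cv2.resize(f[y-n:y+n,x-n:x+n,::-1],(260,260),interpolation=cv2.INTER_CUBIC)
s=ctrl.get_image("side")
def crop2(x,y,n=32): 
    x=int(x/1.4);y=int(y/1.4); return cv2.resize(s["frame"][y-n:y+n,x-n:x+n,::-1],(260,260),interpolation=cv2.INTER_CUBIC)
cv2.imwrite("pics/z1.png",np.vstack([np.hstack([crop(555,285),crop(549,355),crop(197,352)]),np.hstack([crop(313,253,22),crop(461,260,22),crop2(408,510,40)])]))
def circ(P):
    A=np.c_[P[:,:2],np.ones(len(P))];b=-(P[:,:2]**2).sum(1);a=np.linalg.lstsq(A,b,rcond=None)[0];c=-a[:2]/2;return c,np.sqrt(c@c-a[2])
F=C.reshape(-1,3)
def box(x0,x1,y0,y1,z0,z1): return F[(F[:,0]>x0)&(F[:,0]<x1)&(F[:,1]>y0)&(F[:,1]<y1)&(F[:,2]>z0)&(F[:,2]<z1)]
for n,y in (("L",.137),("R",-.17)):
    q=box(.57,.70,y-.06,y+.06,.078,.095); print(n,len(q),circ(q),q[:,2].mean(), q.min(0),q.max(0))
    h=box(.38,.53,y-.08,y+.08,.045,.075); print("handle",len(h),h.min(0),h.max(0),np.polyfit(h[:,0],h[:,1],1) if len(h)>5 else 0)
q=box(.52,.75,-.14,.1,.162,.18);print("funnel",len(q),circ(q),q.min(0),q.max(0))
b=box(.5,.8,-.3,.25,.006,.014);print("board",b.min(0),b.max(0), cv2.minAreaRect(b[:,:2].astype(np.float32)))
for n,(x0,x1,y0,y1) in {"A":(.35,.56,.25,.5),"B":(.5,.66,-.5,-.28),"C":(.34,.51,-.47,-.26)}.items():
    g=box(x0,x1,y0,y1,.075,.105);w=box(x0,x1,y0,y1,.015,.06)
    print(n,len(g),"bar",g.mean(0) if len(g) else 0,cv2.minAreaRect(g[:,:2].astype(np.float32)) if len(g) else 0,"walls",cv2.minAreaRect(w[:,:2].astype(np.float32)),w.min(0),w.max(0))
E
```

```text
L 121 (array([0.65548034, 0.1324565 ]), np.float64(0.03932167856063915)) 0.08423682749980753 [0.61453452 0.09312967 0.07807328] [0.69713379 0.17145207 0.09260455]
handle 155 [0.45086349 0.12943974 0.04582452] [0.52896931 0.14433682 0.06957674] [-0.02860225  0.15098699]
R 124 (array([ 0.63363386, -0.17761591]), np.float64(0.0393805310409397)) 0.08449271079061996 [ 0.59349344 -0.2184474   0.07814867] [ 0.67454833 -0.13714456  0.0909588 ]
handle 175 [ 0.42924606 -0.17579899  0.04536266] [ 0.52963118 -0.15674836  0.06978349] [-0.06712886 -0.13367896]
funnel 502 (array([ 0.64315211, -0.02484044]), np.float64(0.07021552258451909)) [ 0.56944905 -0.09825777  0.1620407 ] [0.71808168 0.04753371 0.17694581]
board [ 0.5001449  -0.29926794  0.0060028 ] [0.79995168 0.24972612 0.01399705] ((0.6510763764381409, -0.025075912475585938), (0.5487079620361328, 0.29961085319519043), 89.72843933105469)
A 155 bar [0.45599855 0.38104399 0.09186874] ((0.45532649755477905, 0.3825450837612152), (0.014204504899680614, 0.0741380900144577), 86.5137710571289) walls ((0.45462971925735474, 0.38050854206085205), (0.12315532565116882, 0.07608310878276825), 85.69232940673828) [0.41572364 0.31707765 0.015067  ] [0.49343465 0.44457366 0.0589951 ]
B 164 bar [ 0.57884246 -0.38114476  0.0917753 ] ((0.5796608328819275, -0.38319504261016846), (0.07533671706914902, 0.014054304920136929), 13.875723838806152) walls ((0.579012393951416, -0.3838428556919098), (0.07445477694272995, 0.12517206370830536), 13.17058277130127) [ 0.53154142 -0.44858963  0.01501133] [ 0.62660713 -0.31532041  0.05574168]
C 161 bar [ 0.42799968 -0.3580447   0.09289077] ((0.4281032383441925, -0.35980546474456787), (0.013389644213020802, 0.07475082576274872), 81.13355255126953) walls ((0.42764705419540405, -0.35926681756973267), (0.12434205412864685, 0.07446619868278503), 80.78601837158203) [ 0.38535756 -0.4232934   0.01500954] [ 0.4726476  -0.29395955  0.05499733]
```

View pics/z1.png

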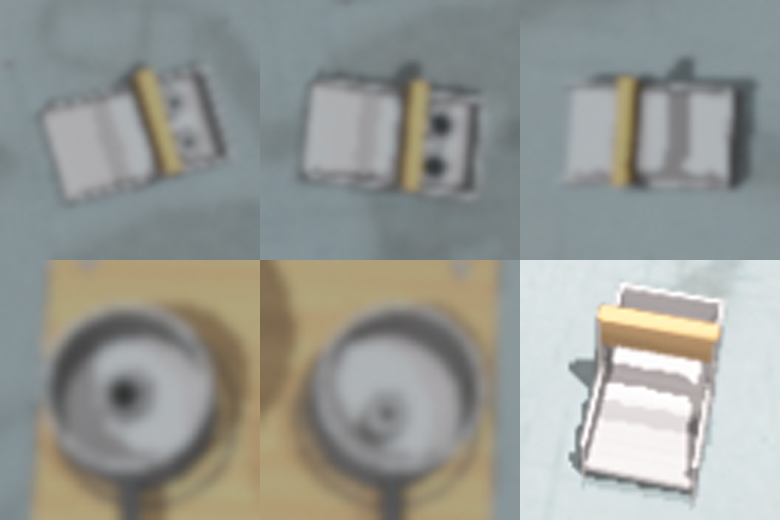

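Scoop C (upper middle crop) shows wide dark holes, so it holds two nuts. Scoop B (upper left) shows two small-holed pieces, probably spacers. Scoop A looks empty. The left pot holds a nut and the right pot a spacer. I'll check with the wrist camera on the way.

>>> move_arm --increments "18 28 12 0 0 0 0;18 28 12 0 0 0 0;18 28 12 0 0 0 0;18 28 12 0 0 0 0;18 28 12 0 0 0 0;18 28 12 0 0 0 0;18 28 12 0 0 0 0;18 28 12 0 0 0 0" --grip_force 25

```text
time: 1.87
position: [0.4178, -0.3643, 0.3194]
tool_rot: [3.067, 0.676, 0.0]
ft_force: [0.2, -0.1, -0.4]
grip_width: 1.0
grip_force: 0.0
```

```bash
python3 - <<'E'
from h import *
p=ctrl.get_image("wrist"); save(p,"w1",1.4); print(ctrl.get_state()["position"],p["position"],rot(p)[:,2])
for t in ("nut_1","spacer_1","scoop_1"): print(t,[(np.round(d["centre"],3).tolist(),round(d["score"],2)) for d in ctrl.find_in(t,p)])
E
```

```text
[ 0.42420421 -0.35705403  0.32260418] [ 0.49100947 -0.32975701  0.48174508] [-0.26127859 -0.12231218 -0.95748276]
nut_1 [([0.411, -0.39, 0.022], 0.7), ([0.548, -0.206, 0.009], 0.68), ([0.441, -0.393, 0.019], 0.56)]
spacer_1 [([0.575, -0.419, 0.033], 0.64)]
scoop_1 [([0.426, -0.351, 0.014], 0.96), ([0.582, -0.376, 0.019], 0.67)]
```

View pics/w1.png

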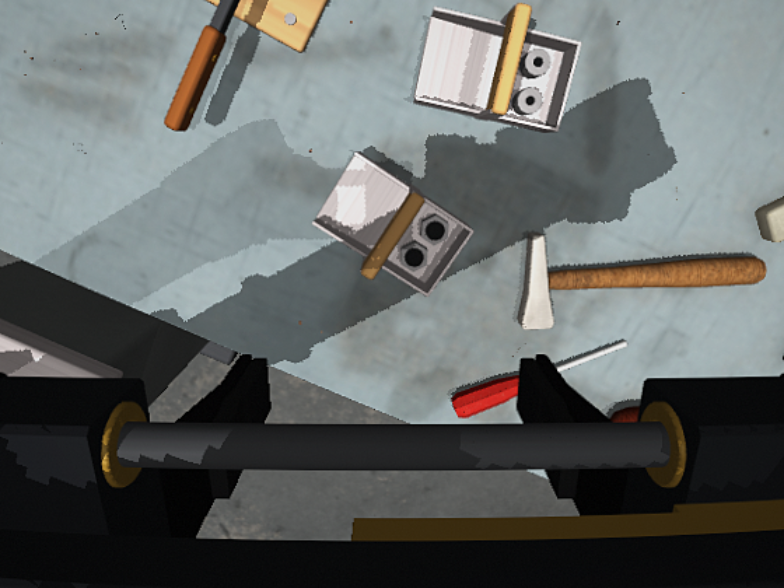

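Confirmed: the two spacers at (537,62) and (530,100) are in B, and two nuts are in C. Next, the right pot's handle.

>>> move_arm --increments "5 27 -24 0 0 -4.1 0;5 27 -24 0 0 -4.1 0;5 27 -24 0 0 -4.1 0;5 27 -24 0 0 -4.1 0;5 27 -24 0 0 -4.1 0;5 27 -24 0 0 -4.1 0;5 27 -24 0 0 -4.1 0;0 0 0 0 0 0 0"

```text
time: 2.73
position: [0.4494, -0.1712, 0.1454]
tool_rot: [-3.134, 0.102, 0.013]
ft_force: [-0.5, 0.3, -0.0]
grip_width: 1.0
grip_force: 0.0
```

```bash
cat >> h.py <<'E'
def st():
    s=ctrl.get_state(); M=R.from_rotvec(s["tool_rot"]).as_matrix()
    print("t",round(s["time"],2),"tcp",np.round(s["position"]*1000,1),"yawY",np.round(np.degrees(np.arctan2(M[1,1],M[0,1])),1),"z",np.round(M[:,2],3),"q",np.round(s["joint_positions"],2),"F",np.round(s["ft_force"],1),"w",round(s["grip_width"],3),s["grip_force"])
E
python3 -c "
from h import *
p=ctrl.get_image('wrist'); st(); C=cloud(p); F=C.reshape(-1,3)
h=F[(F[:,0]>.40)&(F[:,0]<.53)&(abs(F[:,1]+.165)<.035)&(F[:,2]>.045)&(F[:,2]<.075)]
print(len(h),h.min(0),h.max(0),np.polyfit(h[:,0],h[:,1],1))
for x in (.44,.46,.48,.5):
  k=h[abs(h[:,0]-x)<.004]; print(x,len(k),np.median(k,0) if len(k) else 0,k[:,1].min() if len(k) else 0,k[:,1].max() if len(k) else 0)
"
```

```text
t 2.78 tcp [ 450.1 -174.6  147.6] yawY -93.7 z [-0.006  0.003 -1.   ] q [ 0.7   0.04 -0.4   1.93  0.02  1.18 -1.33] F [ 0.7 -0.1  0.5] w 1.0 0.0
2730 [ 0.42942599 -0.17458103  0.04616171] [ 0.52999413 -0.1556168   0.06401644] [-0.0724136  -0.13094806]
0.44 197 [ 0.43993386 -0.16282429  0.06161141] -0.1694861605107085 -0.15608223746890626
0.46 213 [ 0.46003003 -0.16429271  0.06158487] -0.17083442846764585 -0.15728503053790416
0.48 244 [ 0.48002545 -0.16572848  0.06138066] -0.17284170990298967 -0.15841707424028492
0.5 251 [ 0.50000148 -0.16736223  0.06155695] -0.17436073805191868 -0.16007482568443104
```

>>> move_arm --increments "7 12 0 0 0 0 0;0 0 -24 0 0 0 0;0 0 -24 0 0 0 0;0 0 -24 0 0 0 0;0 0 -24 0 0 0 0;0 0 -22 0 0 0 0;0 0 0 0 0 0 0;0 0 0 0 0 0 0"

```text
time: 3.45
position: [0.4582, -0.1665, 0.0322]
tool_rot: [-3.139, 0.109, 0.003]
ft_force: [-1.0, -0.4, 1.2]
grip_width: 0.996
grip_force: 0.0
```

>>> move_arm --increments "0 0 0 0 0 0 255;0 0 0 0 0 0 255;0 0 0 0 0 0 255;0 0 0 0 0 0 255;0 0 0 0 0 0 255;0 0 0 0 0 0 255;0 0 0 0 0 0 255;0 0 0 0 0 0 255"

```text
time: 4.12
position: [0.4592, -0.1648, 0.0326]
tool_rot: [3.14, -0.105, -0.0]
ft_force: [0.6, -0.4, 0.0]
grip_width: 0.481
grip_force: 0.0
```

```bash
python3 -c "
from h import *
st()"
```

```text
t 4.12 tcp [ 459.2 -164.8   32.6] yawY -93.8 z [-0. -0. -1.] q [ 0.67  0.19 -0.41  2.04  0.09  0.93 -1.42] F [ 0.6 -0.4  0. ] w 0.481 0.0
```

>>> move_arm --increments "0 0 0 0 0 0 255;0 0 0 0 0 0 255;0 0 0 0 0 0 255;0 0 0 0 0 0 255;0 0 0 0 0 0 255;0 0 0 0 0 0 255;0 0 0 0 0 0 255;0 0 0 0 0 0 255"

```text
time: 4.78
position: [0.4591, -0.165, 0.0325]
tool_rot: [3.14, -0.106, -0.0]
ft_force: [0.4, -0.5, -1.1]
grip_width: 0.158
grip_force: 25.0
```

>>> move_arm --increments "0.2 3 0 0 0 0 255;0.5 8 0 0 0 0 255;0.7 11 0 0 0 0 255;0.7 11 0 0 0 0 255;0.7 11 0 0 0 0 255;0.7 11 0 0 0 0 255;0.7 11 0 0 0 0 255;0.7 11 0 0 0 0 255"

```text
time: 5.45
position: [0.4641, -0.0863, 0.0326]
tool_rot: [3.14, -0.104, -0.0]
ft_force: [-0.3, -0.8, -0.8]
grip_width: 0.16
grip_force: 25.0
```

>>> move_arm --increments "0.7 11 0 0 0 0 255;0.7 11 0 0 0 0 255;0.7 11 0 0 0 0 255;0.7 11 0 0 0 0 255;0.7 11 0 0 0 0 255;0.6 10 0 0 0 0 255;0.5 8 0 0 0 0 255;0.2 3 0 0 0 0 255"

```text
time: 6.12
position: [0.4689, -0.01, 0.0326]
tool_rot: [-3.139, 0.102, 0.0]
ft_force: [0.2, -0.5, -0.6]
grip_width: 0.16
grip_force: 25.0
```

```bash
cat >> h.py <<'E'
def circ(P):
    A=np.c_[P[:,:2],np.ones(len(P))];b=-(P[:,:2]**2).sum(1);a=np.linalg.lstsq(A,b,rcond=None)[0];c=-a[:2]/2;return np.round(c,4),round(np.sqrt(c@c-a[2]),4)
E
python3 -c "
from h import *
st()
p=ctrl.get_image('side'); F=cloud(p).reshape(-1,3); cv2.imwrite('pics/s2.png',cv2.resize(p['frame'][150:320,170:340,::-1],None,fx=3,fy=3))
b=F[(F[:,0]>.55)&(F[:,0]<.75)&(F[:,1]>-.12)&(F[:,1]<.07)]
q=b[(b[:,2]>.02)&(b[:,2]<.08)]; print(len(q),q.min(0),q.max(0),circ(q))
q=b[(b[:,2]>.163)&(b[:,2]<.18)&(np.hypot(b[:,0]-.643,b[:,1]+.024)>.065)]; print(len(q),circ(q))
p=ctrl.get_image('top'); F=cloud(p).reshape(-1,3)
h=F[(F[:,0]>.44)&(F[:,0]<.6)&(abs(F[:,1]+.0)<.05)&(F[:,2]>.045)&(F[:,2]<.07)]
print(len(h),h.min(0),np.polyfit(h[:,0],h[:,1],1))
"
```

```text
t 6.12 tcp [468.9 -10.   32.6] yawY -93.7 z [-0.  0. -1.] q [ 0.47  0.16 -0.53  2.08  0.1   0.92 -1.76] F [ 0.2 -0.5 -0.6] w 0.16 24.999593887478113
674 [ 0.55003356 -0.06479685  0.02027013] [0.6792244  0.02052707 0.07982696] (array([ 0.6265, -0.0245]), np.float64(0.0438))
348 (array([ 0.6408, -0.0245]), np.float64(0.0712))
42 [ 0.55665037 -0.02196554  0.04875677] [-0.02317094 -0.00394272]
```

View pics/s2.png

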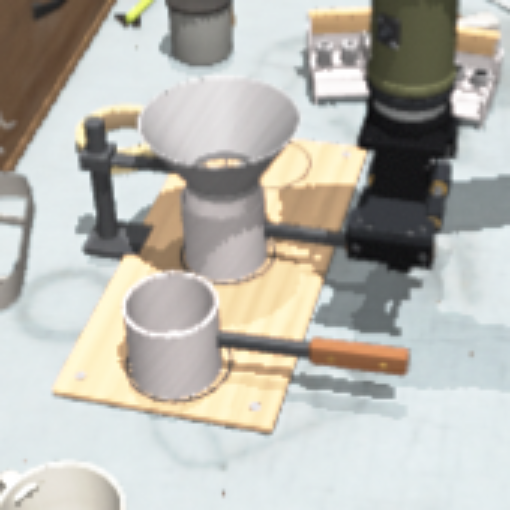

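The right pot now stands on the middle ring under the funnel. I'll release it, rise and go to scoop B.

>>> move_arm --increments "0 0 0 0 0 0 0;0 0 0 0 0 0 0;0 0 0 0 0 0 0;0 0 0 0 0 0 0;0 0 0 0 0 0 0;0 0 0 0 0 0 0;0 0 10 0 0 0 0;0 0 20 0 0 0 0"

```text
time: 6.88
position: [0.4668, -0.0117, 0.0614]
tool_rot: [-3.139, 0.105, 0.008]
ft_force: [1.4, -0.4, 0.7]
grip_width: 0.676
grip_force: 0.0
```

>>> move_arm --increments "0 0 40 0 0 0 0;0 0 40 0 0 0 0;0 0 40 0 0 0 0;0 -30 20 0 0 0 0;0 -40 0 0 0 3 0;0 -40 0 0 0 3 0;10 -40 0 0 0 3 0;12 -38 0 0 0 3 0"

```text
time: 7.55
position: [0.4904, -0.2023, 0.2041]
tool_rot: [3.132, 0.226, 0.002]
ft_force: [1.4, 0.1, 0.4]
grip_width: 0.999
grip_force: 0.0
```

>>> move_arm --increments "15 -36 0 0 0 3 0;15 -36 0 0 0 3 0;15 -36 0 0 0 0 0;15 -36 0 0 0 0 0;15 -30 0 0 0 0 0;10 -10 0 0 0 0 0;0 0 0 0 0 0 0;0 0 0 0 0 0 0"

```text
time: 8.22
position: [0.5759, -0.3837, 0.2024]
tool_rot: [-3.116, -0.386, 0.0]
ft_force: [0.1, 0.8, 0.1]
grip_width: 1.001
grip_force: 0.0
```

```bash
cat >> h.py <<'E'
def bar(cam,x,y,r=.06):
    p=ctrl.get_image(cam);F=cloud(p).reshape(-1,3)
    g=F[(np.hypot(F[:,0]-x,F[:,1]-y)<r)&(F[:,2]>.08)&(F[:,2]<.105)]
    print("bar",len(g),g.mean(0) if len(g) else 0,cv2.minAreaRect(g[:,:2].astype(np.float32)) if len(g)>4 else 0)
    return p
E
python3 -c "
from h import *
st(); p=bar('wrist',.58,-.383); save(p,'w2')"
```

```text
t 8.22 tcp [ 575.9 -383.7  202.4] yawY -75.9 z [-0.     0.001 -1.   ] q [ 0.74  0.43 -0.27  1.35  0.11  1.37 -0.85] F [0.1 0.8 0.1] w 1.001 0.0
bar 1492 [ 0.58342035 -0.37974039  0.09430937] ((0.5808296203613281, -0.3802938461303711), (0.07546129077672958, 0.012017246335744858), 13.162687301635742)
```

>>> move_arm --increments "4 2 -25 0 0 0 0;0 0 -25 0 0 0 0;0 0 -25 0 0 0 0;0 0 -25 0 0 0 0;0 0 -25 0 0 0 0;0 0 -17 0 0 0 0;0 0 0 0 0 0 100;0 0 0 0 0 0 200" --grip_force 40

```text
time: 8.93
position: [0.5794, -0.3801, 0.0607]
tool_rot: [-3.116, -0.389, 0.002]
ft_force: [0.1, -0.3, 0.4]
grip_width: 0.917
grip_force: 0.0
```

>>> move_arm --increments "0 0 0 0 0 0 255;0 0 0 0 0 0 255;0 0 0 0 0 0 255;0 0 0 0 0 0 255;0 0 0 0 0 0 255;0 0 0 0 0 0 255;0 0 0 0 0 0 255;0 0 0 0 0 0 255"

```text
time: 9.6
position: [0.5799, -0.3819, 0.0606]
tool_rot: [3.118, 0.387, -0.0]
ft_force: [0.3, 0.4, -0.5]
grip_width: 0.322
grip_force: 0.0
```

>>> move_arm --increments "0 0 0 0 0 0 255;0 0 0 0 0 0 255;0 0 0 0 0 0 255;0 0 0 0 0 0 255;0 0 0 0 0 0 255;0 0 5 0 0 0 255;0 0 12 0 0 0 255;0 0 15 0 0 0 255"

```text
time: 10.27
position: [0.5786, -0.3812, 0.0916]
tool_rot: [-3.115, -0.387, 0.005]
ft_force: [-0.4, -0.9, -3.2]
grip_width: 0.14
grip_force: 40.0
```

```bash
python3 -c "
from h import *
st()"
```

```text
t 10.27 tcp [ 578.6 -381.2   91.6] yawY -75.8 z [-0.003  0.002 -1.   ] q [ 0.73  0.51 -0.26  1.47  0.14  1.18 -0.87] F [-0.4 -0.9 -3.2] w 0.14 39.962476417422295
```

>>> move_arm --increments "0 0 20 0 0 0 255;0 0 25 0 0 0 255;0 0 25 0 0 0 255;0 0 25 0 0 0 255;0 0 25 0 0 0 255;0 0 25 0 0 0 255;0 10 25 0 0 3 255;3 20 18 0 0 5 255"

```text
time: 10.93
position: [0.5814, -0.3556, 0.2837]
tool_rot: [3.08, 0.598, 0.0]
ft_force: [0.2, -1.1, -2.6]
grip_width: 0.132
grip_force: 40.0
```

>>> move_arm --increments "5 25 0 0 0 5 255;5 25 0 0 0 5 255;5 25 0 0 0 5 255;5 25 0 0 0 5 255;5 25 0 0 0 5 255;5 25 0 0 0 5 255;5 25 0 0 0 5 255;5 25 0 0 0 5 255"

```text
time: 11.6
position: [0.6227, -0.1506, 0.2814]
tool_rot: [2.687, 1.627, -0.0]
ft_force: [-0.3, 0.3, -3.2]
grip_width: 0.135
grip_force: 40.0
```

>>> move_arm --increments "5 25 0 0 0 5 255;5 25 0 0 0 5 255;5 25 0 0 0 5 255;5 25 0 0 0 5 255;5 20 0 0 0 5 255;3 7 0 0 0 3 255;0 0 0 0 0 0 255;0 0 0 0 0 0 255"

```text
time: 12.27
position: [0.6507, -0.0249, 0.281]
tool_rot: [2.219, 2.223, -0.001]
ft_force: [-0.5, -1.1, -3.2]
grip_width: 0.132
grip_force: 40.0
```

```bash
python3 -c "
from h import *
st(); p=ctrl.get_image('wrist'); save(p,'w3',1)"
```

```text
t 12.27 tcp [650.7 -24.9 281. ] yawY 0.1 z [-0.    -0.001 -1.   ] q [ 0.45  0.36 -0.61  1.34  0.21  1.5  -0.14] F [-0.5 -1.1 -3.2] w 0.132 39.96191158890724
```

View pics/w3.png

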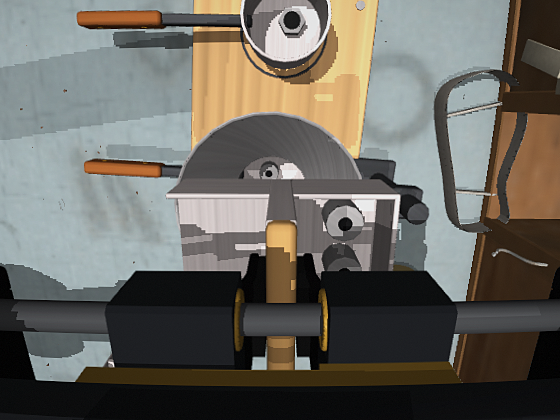

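>>> move_arm --increments "0 0 0 0 -4 0 255;0 0 0 0 -6 0 255;0 0 0 0 -6 0 255;0 0 0 0 -6 0 255;0 0 0 0 -6 0 255;0 0 0 0 -6 0 255;0 0 0 0 -6 0 255;0 0 0 0 -6 0 255"

```text
time: 12.98
position: [0.6497, -0.0278, 0.2817]
tool_rot: [1.745, 1.742, 0.741]
ft_force: [0.5, 2.5, -3.9]
grip_width: 0.133
grip_force: 40.0
```

>>> move_arm --increments "0 0 0 0 -6 0 255;0 0 0 0 -6 0 255;0 0 0 0 -5 0 255;0 0 0 0 0 0 255;0 0 0 0 0 0 255;0 0 0 0 0 0 255;0 0 0 0 0 0 255;0 0 0 0 0 0 255"

```text
time: 13.65
position: [0.6532, -0.0191, 0.2835]
tool_rot: [1.605, 1.628, 0.901]
ft_force: [0.4, -0.8, -2.4]
grip_width: 0.137
grip_force: 40.0
```

```bash
python3 -c "
from h import *
st(); p=ctrl.get_image('side'); cv2.imwrite('pics/s3.png',cv2.resize(p['frame'][90:290,150:350,::-1],None,fx=2.5,fy=2.5))"
```

```text
t 13.65 tcp [653.2 -19.1 283.5] yawY 0.4 z [ 0.844  0.018 -0.536] q [ 0.37 -0.26 -0.33  2.27 -0.77  0.16  0.72] F [ 0.4 -0.8 -2.4] w 0.137 39.971990659832954
```

View pics/s3.png

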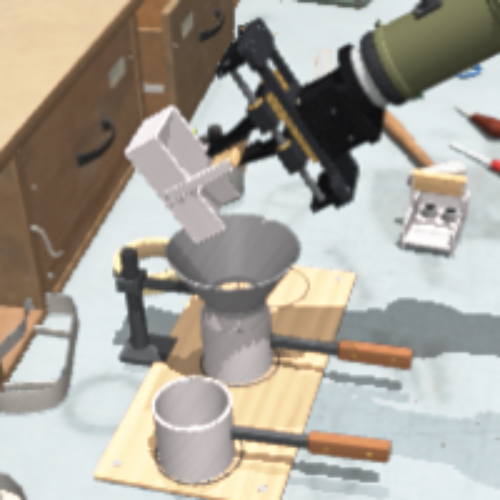

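Tilted about 58°, with the nose over the funnel. I'll tilt back and check the scoop and pot.

>>> move_arm --increments "0 0 0 0 4 0 255;0 0 0 0 6 0 255;0 0 0 0 6 0 255;0 0 0 0 6 0 255;0 0 0 0 6 0 255;0 0 0 0 6 0 255;0 0 0 0 6 0 255;0 0 0 0 6 0 255"

```text
time: 14.37
position: [0.6546, -0.019, 0.2858]
tool_rot: [2.101, 2.108, 0.274]
ft_force: [-0.2, 1.8, -2.0]
grip_width: 0.135
grip_force: 40.0
```

>>> move_arm --increments "0 0 0 0 6 0 255;0 0 0 0 5 0 255;0 -20 0 0 0 0 255;-5 -25 0 0 0 0 255;-5 -25 0 0 0 0 255;-5 -25 0 0 0 0 255;0 0 0 0 0 0 255;0 0 0 0 0 0 255"

```text
time: 15.03
position: [0.6389, -0.1156, 0.2835]
tool_rot: [2.21, 2.208, 0.078]
ft_force: [0.1, 0.4, -3.5]
grip_width: 0.132
grip_force: 40.0
```

```bash
python3 -c "
from h import *
st(); p=ctrl.get_image('wrist'); save(p,'w4',1)"
```

```text
t 15.03 tcp [ 638.9 -115.6  283.5] yawY -0.1 z [ 0.047  0.024 -0.999] q [ 0.78  0.37 -0.83  1.38  0.25  1.46 -0.03] F [ 0.1  0.4 -3.5] w 0.132 39.97636900283396
```

View pics/w4.png

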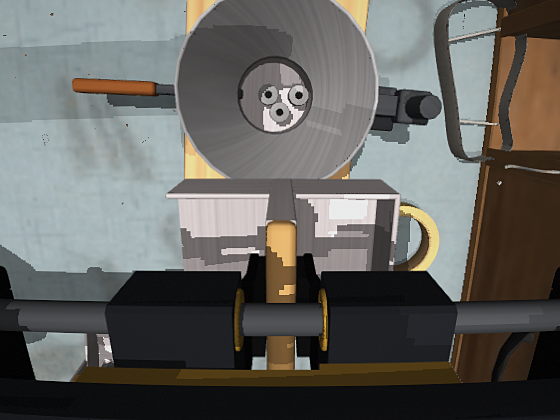

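All three spacers lie in the pot, seen through the spout at (268,95), (298,95) and (280,112), and the scoop is empty. I'll put scoop B back.

>>> move_arm --increments "0 0 0 -1.4 2.7 0 255;-6 -26 0 0 0 -7 255;-6 -27 0 0 0 -7 255;-6 -27 0 0 0 -7 255;-6 -27 0 0 0 -7 255;-6 -27 0 0 0 -7 255;-6 -27 0 0 0 -7 255;-6 -27 0 0 0 -7 255"

```text
time: 15.75
position: [0.5971, -0.2989, 0.284]
tool_rot: [-2.941, -1.103, -0.003]
ft_force: [0.5, -0.5, -2.0]
grip_width: 0.134
grip_force: 40.0
```

>>> move_arm --increments "-6 -27 -10 0 0 -7 255;-6 -27 -20 0 0 -7 255;-5 -24 -20 0 0 -7 255;0 0 -25 0 0 -6 255;0 0 -25 0 0 0 255;0 0 -25 0 0 0 255;0 0 -20 0 0 0 255;0 0 0 0 0 0 255"

```text
time: 16.42
position: [0.5777, -0.3743, 0.1332]
tool_rot: [-3.11, -0.395, 0.008]
ft_force: [-0.6, 0.1, -5.0]
grip_width: 0.134
grip_force: 40.0
```

```bash
python3 -c "
from h import *
st()"
```

```text
t 16.42 tcp [ 577.7 -374.3  133.2] yawY -75.5 z [-0.006  0.006 -1.   ] q [ 0.89  0.5  -0.49  1.43  0.24  1.27 -0.94] F [-0.6  0.1 -5. ] w 0.134 39.975995952263474
```

>>> move_arm --increments "0 0 -20 0 0 0 255;0 0 -20 0 0 0 255;0 0 -15 0 0 0 255;0 0 -8 0 0 0 255;0 0 -5 0 0 0 255;0 0 -3 0 0 0 255;0 0 -1 0 0 0 255;0 0 0 0 0 0 255"

```text
time: 17.08
position: [0.5801, -0.3769, 0.0673]
tool_rot: [-3.116, -0.394, -0.002]
ft_force: [0.7, 0.3, -2.8]
grip_width: 0.136
grip_force: 40.0
```

```bash
python3 -c "
from h import *
st()"
```

```text
t 17.08 tcp [ 580.1 -376.9   67.3] yawY -75.6 z [ 0.001  0.001 -1.   ] q [ 0.88  0.56 -0.47  1.49  0.27  1.15 -0.96] F [ 0.7  0.3 -2.8] w 0.136 39.976072646677494
```

>>> move_arm --increments "0 0 -4 0 0 0 255;0 0 -1 0 0 0 255;0 0 -1 0 0 0 255;0 0 0 0 0 0 255;0 0 0 0 0 0 200;0 0 0 0 0 0 100;0 0 0 0 0 0 0;0 0 0 0 0 0 0"

```text
time: 17.75
position: [0.5799, -0.3768, 0.0611]
tool_rot: [-3.116, -0.394, -0.002]
ft_force: [0.9, 0.1, -0.9]
grip_width: 0.35
grip_force: 0.0
```

>>> move_arm --increments "0 0 0 0 0 0 0;0 0 0 0 0 0 0;0 0 0 0 0 0 0;0 0 0 0 0 0 0;0 0 20 0 0 0 0;0 0 30 0 0 0 0;0 0 40 0 0 0 0;0 0 40 0 0 0 0"

```text
time: 18.42
position: [0.5787, -0.3762, 0.1909]
tool_rot: [-3.114, -0.394, 0.002]
ft_force: [0.6, 0.3, 0.9]
grip_width: 0.948
grip_force: 0.0
```

>>> move_arm --increments "-11 36 5 0 0 -3 0;-11 36 0 0 0 -3 0;-11 36 0 0 0 -3 0;-11 36 0 0 0 -3 0;-11 36 0 0 0 -3 0;-11 36 0 0 0 -3 0;-11 36 0 0 0 0 0;-11 36 0 0 0 0 0"

```text
time: 19.08
position: [0.4907, -0.087, 0.1957]
tool_rot: [-3.14, 0.099, -0.002]
ft_force: [0.5, 0.2, 0.6]
grip_width: 1.0
grip_force: 0.0
```

>>> move_arm --increments "-11 36 0 0 0 0 0;-11 36 0 0 0 0 0;-1 7 -15 0 0 0 0;0 0 -20 0 0 0 0;0 0 -20 0 0 0 0;0 0 0 0 0 0 0;0 0 0 0 0 0 0;0 0 0 0 0 0 0"

```text
time: 19.75
position: [0.4692, -0.0097, 0.1416]
tool_rot: [-3.139, 0.099, -0.003]
ft_force: [0.2, -0.6, 0.4]
grip_width: 0.999
grip_force: 0.0
```

```bash
cat >> h.py <<'E'
def handle(x,y):
    p=ctrl.get_image("wrist"); F=cloud(p).reshape(-1,3)
    h=F[(abs(F[:,0]-x)<.05)&(abs(F[:,1]-y)<.03)&(F[:,2]>.045)&(F[:,2]<.075)]
    k=np.polyfit(h[:,0],h[:,1],1); print("handle",len(h),h.min(0),h.max(0),"slope",k[0],"y at",x,np.polyval(k,x))
E
python3 -c "
from h import *
st();handle(.469,-.01)"
```

```text
t 19.75 tcp [469.2  -9.7 141.6] yawY -93.6 z [ 0.002  0.001 -1.   ] q [ 0.67  0.02 -0.7   1.97  0.02  1.15 -1.68] F [ 0.2 -0.6  0.4] w 0.999 0.0
handle 2195 [ 0.44146602 -0.01994646  0.05080004] [ 0.51898461 -0.001825    0.0642887 ] slope -0.06568448904936157 y at 0.469 -0.010031509614411398
```

Down, grip, and slide back.

>>> move_arm --increments "0 0 -25 0 0 0 0;0 0 -25 0 0 0 0;0 0 -25 0 0 0 0;0 0 -22 0 0 0 0;0 0 -12 0 0 0 0;0 0 0 0 0 0 100;0 0 0 0 0 0 200;0 0 0 0 0 0 255" --grip_force 25

```text
time: 20.47
position: [0.47, -0.0097, 0.0331]
tool_rot: [-3.139, 0.099, -0.005]
ft_force: [0.7, -0.6, 0.3]
grip_width: 0.854
grip_force: 0.0
```

>>> move_arm --increments "0 0 0 0 0 0 255;0 0 0 0 0 0 255;0 0 0 0 0 0 255;0 0 0 0 0 0 255;0 0 0 0 0 0 255;0 0 0 0 0 0 255;0 0 0 0 0 0 255;0 0 0 0 0 0 255"

```text
time: 21.13
position: [0.4684, -0.0097, 0.0315]
tool_rot: [-3.139, 0.099, -0.001]
ft_force: [0.1, -1.0, -0.4]
grip_width: 0.248
grip_force: 0.0
```

>>> move_arm --increments "0 0 0 0 0 0 255;0 0 0 0 0 0 255;0 0 0 0 0 0 255;0 0 0 0 0 0 255;0 0 0 0 0 0 255;-0.2 -3 0 0 0 0 255;-0.5 -8 0 0 0 0 255;-0.7 -11 0 0 0 0 255"

```text
time: 21.8
position: [0.4672, -0.0306, 0.0315]
tool_rot: [-3.138, 0.093, -0.001]
ft_force: [-0.1, 0.7, 0.0]
grip_width: 0.162
grip_force: 25.1
```

>>> move_arm --increments "-0.7 -11 0 0 0 0 255;-0.7 -11 0 0 0 0 255;-0.7 -11 0 0 0 0 255;-0.7 -11 0 0 0 0 255;-0.7 -11 0 0 0 0 255;-0.7 -11 0 0 0 0 255;-0.7 -11 0 0 0 0 255;-0.7 -11 0 0 0 0 255"

```text
time: 22.47
position: [0.4613, -0.1208, 0.0315]
tool_rot: [-3.139, 0.099, -0.001]
ft_force: [0.0, 0.9, -0.5]
grip_width: 0.157
grip_force: 25.1
```

```bash
python3 -c "
from h import *
st()"
```

```text
t 22.47 tcp [ 461.3 -120.8   31.5] yawY -93.6 z [ 0.001  0.001 -1.   ] q [ 0.78  0.19 -0.62  2.06  0.14  0.93 -1.55] F [ 0.   0.9 -0.5] w 0.157 25.072796498425305
```

>>> move_arm --increments "-0.5 -11 0 0 0 0 255;-0.6 -11 0 0 0 0 255;-0.5 -10 0 0 0 0 255;-0.4 -8 0 0 0 0 255;-0.2 -4 0 0 0 0 255;0 0 0 0 0 0 255;0 0 0 0 0 0 200;0 0 0 0 0 0 100"

```text
time: 23.13
position: [0.4594, -0.1635, 0.0316]
tool_rot: [-3.139, 0.099, -0.001]
ft_force: [0.2, 0.9, 0.7]
grip_width: 0.229
grip_force: 0.0
```

>>> move_arm --increments "0 0 0 0 0 0 0;0 0 0 0 0 0 0;0 0 0 0 0 0 0;0 0 0 0 0 0 0;0 0 0 0 0 0 0;0 0 15 0 0 0 0;0 0 25 0 0 0 0;0 0 30 0 0 0 0"

```text
time: 23.8
position: [0.4578, -0.1629, 0.1008]
tool_rot: [-3.137, 0.098, 0.004]
ft_force: [0.3, -0.7, 0.1]
grip_width: 0.814
grip_force: 0.0
```

```bash
python3 -c "
from h import *
st();
p=ctrl.get_image('top'); F=cloud(p).reshape(-1,3)
for y in (.1325,-.1776):
  q=F[(F[:,2]>.078)&(F[:,2]<.095)&(np.hypot(F[:,0]-.645,F[:,1]-y)<.06)]; print(circ(q),len(q))
  h=F[(abs(F[:,0]-.48)<.05)&(abs(F[:,1]-y-.008)<.03)&(F[:,2]>.045)&(F[:,2]<.075)]; print(len(h),h.min(0),np.polyfit(h[:,0],h[:,1],1))
save(p,'top3',1.4)
"
```

```text
t 23.8 tcp [ 457.8 -162.9  100.8] yawY -93.6 z [-0.003  0.003 -1.   ] q [ 0.86  0.11 -0.6   1.97  0.07  1.08 -1.4 ] F [ 0.3 -0.7  0.1] w 0.814 0.0
(array([0.6555, 0.1325]), np.float64(0.0394)) 113
158 [0.45076962 0.12913459 0.04575727] [-0.02919188  0.15112158]
(array([ 0.6346, -0.1759]), np.float64(0.0393)) 117
3 [ 0.52118618 -0.16495791  0.05580307] [-0.04397739 -0.1417311 ]
```

>>> move_arm --increments "0 0 40 0 0 0 0;3 35 0 0 0 1 0;3 35 0 0 0 1 0;3 35 0 0 0 0 0;3 35 0 0 0 0 0;3 35 0 0 0 0 0;3 35 0 0 0 0 0;3 35 0 0 0 0 0"

```text
time: 24.52
position: [0.4803, 0.0829, 0.1418]
tool_rot: [-3.141, 0.044, -0.003]
ft_force: [0.4, -0.2, -0.7]
grip_width: 0.999
grip_force: 0.0
```

>>> move_arm --increments "1 35 0 0 0 0 0;0 20 0 0 0 0 0;0 0 0 0 0 0 0;0 0 0 0 0 0 0;0 0 0 0 0 0 0;0 0 0 0 0 0 0;0 0 0 0 0 0 0;0 0 0 0 0 0 0"

```text
time: 25.18
position: [0.4815, 0.135, 0.1415]
tool_rot: [-3.141, 0.047, -0.001]
ft_force: [0.1, -0.5, -0.4]
grip_width: 1.003
grip_force: 0.0
```

```bash
python3 -c "
from h import *
st();handle(.48,.137)"
```

```text
t 25.18 tcp [481.5 135.  141.5] yawY -91.7 z [ 0.001  0.001 -1.   ] q [ 0.51  0.13 -0.88  1.9   0.11  1.16 -2.01] F [ 0.1 -0.5 -0.4] w 1.003 0.0
handle 2173 [0.45226572 0.13038836 0.04917494] [0.52989757 0.14651983 0.06401677] slope -0.033102024713123075 y at 0.48 0.1387312838118349
```

>>> move_arm --increments "0 3 -25 0 0 0 0;0 0 -25 0 0 0 0;0 0 -25 0 0 0 0;0 0 -22 0 0 0 0;0 0 -12 0 0 0 0;0 0 0 0 0 0 100;0 0 0 0 0 0 200;0 0 0 0 0 0 255"

```text
time: 25.9
position: [0.4824, 0.1397, 0.0338]
tool_rot: [-3.14, 0.044, -0.004]
ft_force: [-0.3, 0.2, 0.5]
grip_width: 0.851
grip_force: 0.0
```

>>> move_arm --increments "0 0 0 0 0 0 255;0 0 0 0 0 0 255;0 0 0 0 0 0 255;0 0 0 0 0 0 255;0 0 0 0 0 0 255;0 0 0 0 0 0 255;0 0 0 0 0 0 255;0 0 0 0 0 0 255"

```text
time: 26.57
position: [0.4813, 0.1393, 0.0325]
tool_rot: [-3.14, 0.044, -0.001]
ft_force: [0.9, 0.7, -0.3]
grip_width: 0.247
grip_force: 0.0
```

>>> move_arm --increments "0 0 0 0 0 0 255;0 0 0 0 0 0 255;0 0 0 0 0 0 255;0 0 0 0 0 0 255;0 0 0 0 0 0 255;0 0 0 0 0 0 255;-0.2 -3 0 0 0 0 255;-0.6 -8 0 0 0 0 255"

```text
time: 27.23
position: [0.4804, 0.1298, 0.0327]
tool_rot: [-3.139, 0.039, -0.002]
ft_force: [0.1, -0.2, -0.9]
grip_width: 0.16
grip_force: 25.0
```

>>> move_arm --increments "-0.8 -11 0 0 0 0 255;-0.8 -11 0 0 0 0 255;-0.8 -11 0 0 0 0 255;-0.8 -11 0 0 0 0 255;-0.8 -11 0 0 0 0 255;-0.8 -11 0 0 0 0 255;-0.8 -11 0 0 0 0 255;-0.8 -11 0 0 0 0 255"

```text
time: 27.9
position: [0.4739, 0.0394, 0.0325]
tool_rot: [-3.14, 0.043, -0.001]
ft_force: [0.0, 1.4, -0.2]
grip_width: 0.16
grip_force: 25.0
```

>>> move_arm --increments "-0.8 -11 0 0 0 0 255;-0.8 -11 0 0 0 0 255;-0.8 -11 0 0 0 0 255;-0.8 -11 0 0 0 0 255;-0.5 -8 0 0 0 0 255;-0.2 -4.5 0 0 0 0 255;0 0 0 0 0 0 255;0 0 0 0 0 0 255"

```text
time: 28.57
position: [0.4701, -0.0165, 0.0325]
tool_rot: [-3.14, 0.046, -0.001]
ft_force: [0.2, 0.0, -0.5]
grip_width: 0.164
grip_force: 25.0
```

```bash
python3 -c "
from h import *
st()"
```

```text
t 28.57 tcp [470.1 -16.5  32.5] yawY -91.7 z [ 0.001  0.001 -1.   ] q [ 0.71  0.21 -0.78  2.07  0.18  0.93 -1.77] F [ 0.2  0.  -0.5] w 0.164 24.988167453557253
```

>>> move_arm --increments "0 0 0 0 0 0 0;0 0 0 0 0 0 0;0 0 0 0 0 0 0;0 0 0 0 0 0 0;0 0 0 0 0 0 0;0 0 0 0 0 0 0;0 0 10 0 0 0 0;0 0 20 0 0 0 0"

```text
time: 29.23
position: [0.4682, -0.0158, 0.0615]
tool_rot: [-3.139, 0.043, 0.006]
ft_force: [-0.0, -1.1, 0.2]
grip_width: 0.679
grip_force: 0.0
```

>>> move_arm --increments "0 0 40 0 0 0 0;0 0 40 0 0 0 0;0 0 40 0 0 0 0;0 -30 20 0 0 0 0;-4 -36 0 0 0 -2 0;-5 -36 0 0 0 -2 0;-5 -36 0 0 0 -2 0;-5 -36 0 0 0 -1 0"

```text
time: 29.9
position: [0.4509, -0.1917, 0.2038]
tool_rot: [3.132, -0.237, 0.003]
ft_force: [0.0, -0.6, -0.0]
grip_width: 0.996
grip_force: 0.0
```

>>> move_arm --increments "-5 -36 0 0 0 0 0;-5 -36 0 0 0 0 0;-5 -36 0 0 0 0 0;-4 -36 0 0 0 0 0;-4 -24 0 0 0 0 0;0 0 0 0 0 0 0;0 0 0 0 0 0 0;0 0 0 0 0 0 0"

```text
time: 30.57
position: [0.4287, -0.3571, 0.203]
tool_rot: [-3.131, 0.234, -0.002]
ft_force: [-0.2, 0.8, -0.3]
grip_width: 1.001
grip_force: 0.0
```

```bash
python3 -c "
from h import *
st(); p=bar('wrist',.428,-.359)"
```

```text
t 30.57 tcp [ 428.7 -357.1  203. ] yawY -98.5 z [ 0.001  0.002 -1.   ] q [ 1.09  0.17 -0.49  1.7   0.08  1.3  -1.14] F [-0.2  0.8 -0.3] w 1.001 0.0
bar 1499 [ 0.43276333 -0.35779472  0.0941998 ] ((0.4302324950695038, -0.3572816550731659), (0.011877822689712048, 0.0750991478562355), 81.7041015625)
```

>>> move_arm --increments "1 -1 -25 0 0 0 0;0 0 -25 0 0 0 0;0 0 -25 0 0 0 0;0 0 -25 0 0 0 0;0 0 -25 0 0 0 0;0 0 -18 0 0 0 0;0 0 0 0 0 0 100;0 0 0 0 0 0 200" --grip_force 40

```text
time: 31.28
position: [0.4294, -0.3575, 0.0594]
tool_rot: [-3.131, 0.232, 0.0]
ft_force: [0.6, 0.0, 0.1]
grip_width: 0.922
grip_force: 0.0
```

>>> move_arm --increments "0 0 0 0 0 0 255;0 0 0 0 0 0 255;0 0 0 0 0 0 255;0 0 0 0 0 0 255;0 0 0 0 0 0 255;0 0 0 0 0 0 255;0 0 0 0 0 0 255;0 0 0 0 0 0 255"

```text
time: 31.95
position: [0.4291, -0.3592, 0.0595]
tool_rot: [-3.132, 0.236, -0.001]
ft_force: [-0.1, -0.4, -0.1]
grip_width: 0.325
grip_force: 0.0
```

>>> move_arm --increments "0 0 0 0 0 0 255;0 0 0 0 0 0 255;0 0 0 0 0 0 255;0 0 0 0 0 0 255;0 0 0 0 0 0 255;0 0 5 0 0 0 255;0 0 12 0 0 0 255;0 0 15 0 0 0 255"

```text
time: 32.62
position: [0.4282, -0.3583, 0.0911]
tool_rot: [-3.13, 0.235, 0.003]
ft_force: [0.8, 0.0, -2.9]
grip_width: 0.134
grip_force: 40.0
```

```bash
python3 -c "
from h import *
st()"
```

```text
t 32.62 tcp [ 428.2 -358.3   91.1] yawY -98.6 z [-0.001  0.003 -1.   ] q [ 1.07  0.27 -0.48  1.82  0.14  1.09 -1.18] F [ 0.8  0.  -2.9] w 0.134 40.00053517520428
```

>>> move_arm --increments "0 0 20 0 0 0 255;0 0 25 0 0 0 255;0 0 25 0 0 0 255;0 0 25 0 0 0 255;0 0 25 0 0 0 255;0 0 25 0 0 0 255;5 10 25 0 0 4 255;10 15 23 0 0 5 255"

```text
time: 33.28
position: [0.4425, -0.3359, 0.2867]
tool_rot: [3.141, 0.009, 0.0]
ft_force: [-0.0, -0.4, -2.7]
grip_width: 0.131
grip_force: 40.0
```

>>> move_arm --increments "14 21 0 0 0 6 255;14 21 0 0 0 6 255;14 21 0 0 0 6 255;14 21 0 0 0 6 255;14 21 0 0 0 6 255;14 21 0 0 0 6 255;14 21 0 0 0 6 255;14 21 0 0 0 6 255"

```text
time: 33.95
position: [0.5564, -0.165, 0.2853]
tool_rot: [-2.862, -1.295, -0.0]
ft_force: [0.1, -0.9, -3.2]
grip_width: 0.132
grip_force: 40.0
```

>>> move_arm --increments "14 21 0 0 0 6 255;14 21 0 0 0 6 255;14 21 0 0 0 6 255;14 21 0 0 0 6 255;14 21 0 0 0 6 255;14 21 0 0 0 6 255;11 15 0 0 0 5 255;0 0 0 0 0 0 255"

```text
time: 34.62
position: [0.652, -0.0196, 0.2848]
tool_rot: [-2.219, -2.218, -0.005]
ft_force: [0.0, 1.4, -2.6]
grip_width: 0.136
grip_force: 40.0
```

```bash
python3 -c "
from h import *
st()"
```

```text
t 34.62 tcp [652.  -19.6 284.8] yawY -0.0 z [-0.     0.005 -1.   ] q [ 0.62  0.43 -0.88  1.32  0.32  1.54 -0.23] F [ 0.   1.4 -2.6] w 0.136 39.99912092462182
```

>>> move_arm --increments "0 -3 -2 0 -4 0 255;0 0 0 0 -6 0 255;0 0 0 0 -6 0 255;0 0 0 0 -6 0 255;0 0 0 0 -6 0 255;0 0 0 0 -6 0 255;0 0 0 0 -6 0 255;0 0 0 0 -6 0 255"

```text
time: 35.28
position: [0.65, -0.0303, 0.2842]
tool_rot: [1.756, 1.734, 0.745]
ft_force: [1.7, 2.7, -3.4]
grip_width: 0.135
grip_force: 40.0
```

>>> move_arm --increments "0 0 0 0 -6 0 255;0 0 0 0 -6 0 255;0 0 0 0 -5 0 255;0 0 0 0 0 0 255;0 0 0 0 0 0 255;0 0 0 0 0 0 255;0 0 0 0 0 0 255;0 0 0 0 0 0 255"

```text
time: 35.95
position: [0.6555, -0.0217, 0.2902]
tool_rot: [1.607, 1.614, 0.917]
ft_force: [-0.2, 0.2, -1.3]
grip_width: 0.135
grip_force: 40.0
```

```bash
python3 -c "
from h import *
st()"
```

```text
t 35.95 tcp [655.5 -21.7 290.2] yawY -0.7 z [ 0.85   0.02  -0.526] q [ 0.5  -0.27 -0.42  2.26 -0.97  0.18  0.91] F [-0.2  0.2 -1.3] w 0.135 40.00929996371269
```

Tilt back and look.

>>> move_arm --increments "0 0 0 0 4 0 255;0 0 0 0 6 0 255;0 0 0 0 6 0 255;0 0 0 0 6 0 255;0 0 0 0 6 0 255;0 0 0 0 6 0 255;0 0 0 0 6 0 255;0 0 0 0 6 0 255"

```text
time: 36.62
position: [0.6574, -0.0233, 0.2935]
tool_rot: [2.109, 2.088, 0.291]
ft_force: [-1.2, 0.6, -0.6]
grip_width: 0.134
grip_force: 40.0
```

>>> move_arm --increments "0 0 0 0 6 0 255;0 0 0 0 5 0 255;0 -20 0 0 0 0 255;-5 -25 0 0 0 0 255;-5 -25 0 0 0 0 255;-5 -25 0 0 0 0 255;0 0 0 0 0 0 255;0 0 0 0 0 0 255"

```text
time: 37.28
position: [0.6413, -0.1188, 0.2909]
tool_rot: [2.219, 2.189, 0.096]
ft_force: [-0.5, -0.2, -2.2]
grip_width: 0.136
grip_force: 40.0
```

```bash
python3 -c "
from h import *
st(); p=ctrl.get_image('wrist'); save(p,'w5',1)"
```

```text
t 37.28 tcp [ 641.3 -118.8  290.9] yawY -0.8 z [ 0.06   0.027 -0.998] q [ 0.89  0.42 -1.    1.37  0.32  1.48 -0.09] F [-0.5 -0.2 -2.2] w 0.136 39.99731727875769
```

View pics/w5.png

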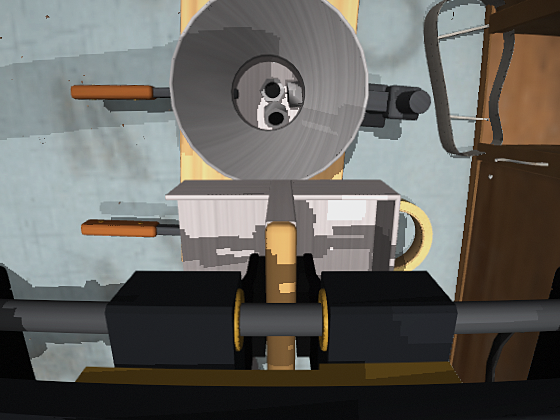

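Nuts are at (272,90) and (275,117), plus one on edge at (295,92), so all three are in the pot and the scoop is empty. I'll put scoop C back.

>>> move_arm --increments "0 0 0 -1.5 3.4 0 255;-14 -16 0 0 0 -6.5 255;-14 -16 0 0 0 -6.5 255;-14 -16 0 0 0 -6.5 255;-14 -16 0 0 0 -6.5 255;-14 -16 0 0 0 -6.5 255;-14 -16 0 0 0 -6.5 255;-14 -16 0 0 0 -6.5 255"

```text
time: 38.0
position: [0.5432, -0.2252, 0.2913]
tool_rot: [-2.913, -1.176, -0.005]
ft_force: [0.4, -0.3, -2.1]
grip_width: 0.13
grip_force: 40.0
```

>>> move_arm --increments "-14 -16 0 0 0 -6.5 255;-14 -16 0 0 0 -6.5 255;-14 -16 0 0 0 -6.5 255;-14 -16 0 0 0 -6.5 255;-14 -16 0 0 0 -6.5 255;-14 -16 0 0 0 -6.5 255;-14 -16 0 0 0 -6.5 255;-14 -16 -15 0 0 -6.5 255"

```text
time: 38.67
position: [0.4329, -0.3542, 0.279]
tool_rot: [3.13, -0.219, 0.012]
ft_force: [0.5, 0.4, -1.8]
grip_width: 0.135
grip_force: 40.0
```

>>> move_arm --increments "0 0 -25 0 0 0 255;0 0 -30 0 0 0 255;0 0 -30 0 0 0 255;0 0 -30 0 0 0 255;0 0 -30 0 0 0 255;0 0 -25 0 0 0 255;0 0 -15 0 0 0 255;0 0 0 0 0 0 255"

```text
time: 39.33
position: [0.4298, -0.351, 0.0874]
tool_rot: [-3.13, 0.21, 0.003]
ft_force: [0.0, 0.8, -1.7]
grip_width: 0.133
grip_force: 40.0
```

```bash
python3 -c "
from h import *
st()"
```

```text
t 39.33 tcp [ 429.8 -351.    87.4] yawY -97.7 z [-0.001  0.005 -1.   ] q [ 1.19  0.29 -0.63  1.83  0.19  1.09 -1.21] F [ 0.   0.8 -1.7] w 0.133 39.99699323438108
```

>>> move_arm --increments "0 0 -12 0 0 0 255;0 0 -8 0 0 0 255;0 0 -4 0 0 0 255;0 0 -2 0 0 0 255;0 0 -1 0 0 0 255;0 0 0 0 0 0 255;0 0 0 0 0 0 150;0 0 0 0 0 0 0"

```text
time: 40.0
position: [0.4318, -0.3539, 0.0646]
tool_rot: [3.134, -0.212, 0.006]
ft_force: [0.2, 0.1, 0.4]
grip_width: 0.216
grip_force: 0.0
```

>>> move_arm --increments "0 0 0 0 0 0 0;0 0 0 0 0 0 0;0 0 0 0 0 0 0;0 0 0 0 0 0 0;0 0 0 0 0 0 0;0 0 30 0 0 0 0;0 0 40 0 0 0 0;0 0 40 0 0 0 0"

```text
time: 40.67
position: [0.4303, -0.3525, 0.174]
tool_rot: [-3.132, 0.211, -0.0]
ft_force: [1.4, -1.4, -0.8]
grip_width: 0.807
grip_force: 0.0
```

>>> move_arm --increments "5 40 10 0 0 0 0;5 40 10 0 0 0 0;5 40 5 0 0 0 0;5 40 0 0 0 0 0;5 40 0 0 0 0 0;5 40 0 0 0 0 0;5 40 0 0 0 0 0;5 40 0 0 0 0 0"

```text
time: 41.33
position: [0.471, -0.0315, 0.1989]
tool_rot: [3.134, -0.212, 0.005]
ft_force: [1.2, -0.6, 0.2]
grip_width: 1.002
grip_force: 0.0
```

>>> move_arm --increments "2 40 10 0 0 0 0;2 40 10 0 0 0 0;0 40 10 0 0 0 0;0 40 10 0 0 0 0;0 40 10 0 0 0 0;0 20 0 0 0 0 0;0 0 0 0 0 0 0;0 0 0 0 0 0 0"

```text
time: 42.0
position: [0.4746, 0.188, 0.2487]
tool_rot: [-3.134, 0.206, -0.003]
ft_force: [0.0, 0.0, -0.8]
grip_width: 1.001
grip_force: 0.0
```

```bash
python3 -c "
from h import *
st(); p=ctrl.get_image('wrist'); save(p,'w6',1)
for t in ('nut_1','spacer_1','scoop_1'): print(t,[(np.round(d['centre'],3).tolist(),round(d['score'],2)) for d in ctrl.find_in(t,p)])"
```

```text
t 42.0 tcp [474.6 188.  248.7] yawY -97.5 z [ 0.002  0.001 -1.   ] q [ 0.69  0.1  -1.17  1.72  0.09  1.38 -2.2 ] F [ 0.   0.  -0.8] w 1.001 0.0
nut_1 []
spacer_1 []
scoop_1 [([0.459, 0.378, 0.015], 0.69)]
```

View pics/w6.png

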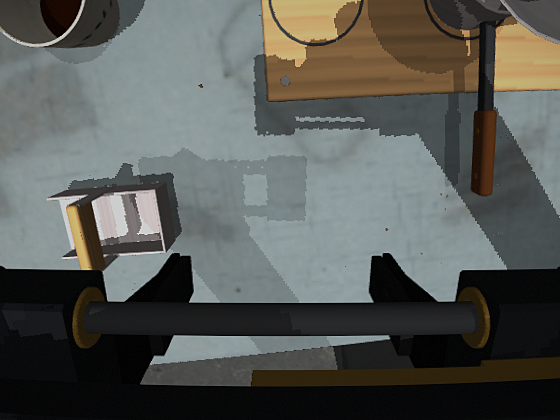

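Scoop A's back half at (115–160, 215) is empty, so four pieces exist and all are poured. Next, the left pot goes home.

>>> move_arm --increments "0 -35 -15 0 0 2 0;0 -35 -20 0 0 2 0;-1 -35 -20 0 0 1.8 0;-1 -35 -20 0 0 0 0;-1 -35 -20 0 0 0 0;-1 -29 -13 0 0 0 0;0 0 0 0 0 0 0;0 0 0 0 0 0 0"

```text
time: 42.87
position: [0.4699, -0.0206, 0.1397]
tool_rot: [-3.14, 0.064, -0.0]
ft_force: [-0.0, 0.1, -0.0]
grip_width: 0.998
grip_force: 0.0
```

```bash
python3 -c "
from h import *
st();handle(.47,-.0165)"
```

```text
t 42.87 tcp [469.9 -20.6 139.7] yawY -92.3 z [ 0.     0.001 -1.   ] q [ 0.97  0.05 -0.99  1.96  0.05  1.15 -1.65] F [-0.   0.1 -0. ] w 0.998 0.0
handle 2167 [ 0.44270908 -0.02415054  0.05045735] [ 0.51999754 -0.0077662   0.06411737] slope -0.0374668503777002 y at 0.47 -0.015445841578520126
```

>>> move_arm --increments "0 4.5 -25 0 0 0 0;0 0 -25 0 0 0 0;0 0 -25 0 0 0 0;0 0 -20 0 0 0 0;0 0 -12 0 0 0 0;0 0 0 0 0 0 100;0 0 0 0 0 0 200;0 0 0 0 0 0 255" --grip_force 25

```text
time: 43.58
position: [0.4723, -0.0123, 0.035]
tool_rot: [-3.141, 0.052, -0.007]
ft_force: [-0.3, -0.6, 0.3]
grip_width: 0.856
grip_force: 0.0
```

>>> move_arm --increments "0 0 0 0 0 0 255;0 0 0 0 0 0 255;0 0 0 0 0 0 255;0 0 0 0 0 0 255;0 0 0 0 0 0 255;0 0 0 0 0 0 255;0 0 0 0 0 0 255;0 0 0 0 0 0 255"

```text
time: 44.25
position: [0.4711, -0.0129, 0.0337]
tool_rot: [-3.141, 0.053, -0.003]
ft_force: [0.0, 0.3, 1.5]
grip_width: 0.253
grip_force: 0.0
```

>>> move_arm --increments "0 0 0 0 0 0 255;0 0 0 0 0 0 255;0 0 0 0 0 0 255;0 0 0 0 0 0 255;0 0 0 0 0 0 255;0 0 0 0 0 0 255;0.2 3 0 0 0 0 255;0.6 8 0 0 0 0 255"

```text
time: 44.92
position: [0.4719, -0.0029, 0.0336]
tool_rot: [3.141, -0.057, 0.003]
ft_force: [-0.2, -1.8, 0.5]
grip_width: 0.16
grip_force: 24.9
```

>>> move_arm --increments "0.8 11 0 0 0 0 255;0.8 11 0 0 0 0 255;0.8 11 0 0 0 0 255;0.8 11 0 0 0 0 255;0.8 11 0 0 0 0 255;0.8 11 0 0 0 0 255;0.8 11 0 0 0 0 255;0.8 11 0 0 0 0 255"

```text
time: 45.58
position: [0.4781, 0.0875, 0.0337]
tool_rot: [-3.14, 0.053, -0.003]
ft_force: [-0.5, -0.5, -0.8]
grip_width: 0.16
grip_force: 24.9
```

```bash
python3 -c "
from h import *
st()"
```

```text
t 45.58 tcp [478.1  87.5  33.7] yawY -91.9 z [ 0.002  0.001 -1.   ] q [ 0.66  0.3  -0.99  2.03  0.31  0.96 -2.08] F [-0.5 -0.5 -0.8] w 0.16 24.9111712211743
```

>>> move_arm --increments "0.8 11 0 0 0 0 255;0.8 11 0 0 0 0 255;0.8 11 0 0 0 0 255;0.6 10 0 0 0 0 255;0.3 6 0 0 0 0 255;0 2 0 0 0 0 255;0 0 0 0 0 0 255;0 0 0 0 0 0 255"

```text
time: 46.25
position: [0.4814, 0.1375, 0.0337]
tool_rot: [-3.14, 0.052, -0.003]
ft_force: [-0.8, 1.4, 1.1]
grip_width: 0.159
grip_force: 25.0
```

>>> move_arm --increments "0 0 0 0 0 0 200;0 0 0 0 0 0 100;0 0 0 0 0 0 0;0 0 0 0 0 0 0;0 0 0 0 0 0 0;0 0 0 0 0 0 0;0 0 10 0 0 0 0;0 0 20 0 0 0 0"

```text
time: 46.92
position: [0.4797, 0.1367, 0.0627]
tool_rot: [-3.141, 0.053, 0.004]
ft_force: [-1.1, -0.4, 1.3]
grip_width: 0.661
grip_force: 0.0
```

>>> move_arm --increments "0 0 35 0 0 0 0;0 0 35 0 0 0 0;0 0 35 0 0 0 0;-10 -30 10 0 0 0 0;-10 -35 0 0 0 0 0;-10 -35 0 0 0 0 0;0 -35 0 0 0 0 0;0 0 0 0 0 0 0"

```text
time: 47.58
position: [0.4509, -0.0057, 0.1793]
tool_rot: [3.136, -0.069, 0.004]
ft_force: [0.3, -0.3, -1.5]
grip_width: 0.997
grip_force: 0.0
```

```bash
python3 -c "
from h import *
st();
p=ctrl.get_image('top'); F=cloud(p).reshape(-1,3)
for y in (.1325,-.1776):
  q=F[(F[:,2]>.078)&(F[:,2]<.095)&(np.hypot(F[:,0]-.645,F[:,1]-y)<.06)]; print(circ(q),len(q))
  h=F[(abs(F[:,0]-.48)<.05)&(abs(F[:,1]-y-.008)<.03)&(F[:,2]>.045)&(F[:,2]<.075)]; print(len(h),h.min(0),np.polyfit(h[:,0],h[:,1],1))
for x,y in ((.455,.381),(.58,-.38),(.43,-.358)):
  g=F[(np.hypot(F[:,0]-x,F[:,1]-y)<.08)&(F[:,2]>.08)&(F[:,2]<.105)]; print(len(g),g.mean(0))
save(p,'top4',1.4)
"
```

```text
t 47.58 tcp [450.9  -5.7 179.3] yawY -92.5 z [ 0.003 -0.005 -1.   ] q [ 0.94 -0.08 -0.94  1.95 -0.06  1.23 -1.59] F [ 0.3 -0.3 -1.5] w 0.997 0.0
(array([0.6562, 0.131 ]), np.float64(0.0393)) 118
148 [0.45320051 0.12849103 0.04604038] [-0.05015547  0.1610028 ]
(array([ 0.6347, -0.1759]), np.float64(0.0393)) 112
180 [ 0.43173883 -0.17388743  0.04502343] [-0.07506306 -0.12917214]
118 [0.49826203 0.35750713 0.09304294]
148 [ 0.57854178 -0.37685759  0.09345925]
148 [ 0.43140443 -0.35332383  0.09411636]
```

View pics/top4.png

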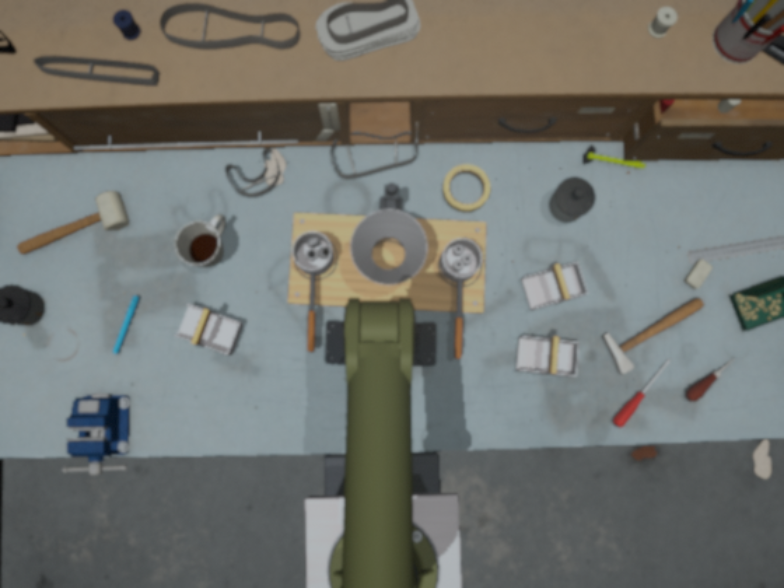

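The pots are home at (313,253) and (461,260). All scoops stand upright and empty: scoop A was knocked aside to (210,328) but still stands, and B and C are at (553,285) and (547,355). The mug is unmoved.

```bash
python3 -c "
from bench import ctrl
print(ctrl.close_job())"
```

```text
the job is handed in; nothing more can be done
None
```

The job is handed in (no verdict shown): two spacers went into the right pot and two nuts into the left, the final picture shows both pots on their home rings, all three scoops upright and empty, and the mug unmoved.

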